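Press a re-glued tablet: tighten four clamp knobs crosswise in two passes

ROBOT

A 6-joint arm with a two-finger parallel gripper is mounted at the origin on the work surface. World frame = base frame: x ahead of the robot, y to its left, z up, the work surface at z = 0. Lengths are in m, angles in rad, forces in N, time in s.
With the tool pointing down it reaches from about 0.35 to 0.875 m from the base axis. Payload 4.2 kg.
Tool frame: the origin (TCP) lies at the very end of the fingers, on their centre line; the grasp point (between the pads) lies 19 mm behind it; z points along the fingers, y is the direction in which the jaws open and shut (so a half turn about z gives the same grasp; the last joint's range is limited). The gripper opens to 85 mm and grips with 20 to 120 N. Pads are 22 mm wide; open, the fingers measure 114 mm over their backs; the gripper's body (76 mm by 85 mm) begins 54 mm behind the grasp point. The pads swing forward as they close: fully open they stand 13 mm farther back than shut.
Start: joints at [-1.057, 0.385, 0.008, 0, -1.194, -0.259], TCP at [0.158, -0.605, 0.231] pointing down, gripper open.
Joint ranges: [-3.14, 3.14], [-1.21, 2.06], [-1.07, 1.41], [-3.16, 2.05], [-2.99, -0.16], [-3.1, 3.1]. Speed limits (rad/s): [2.79, 2.79, 3.14, 3.14, 3.14, 3.14].

INTERFACE

Orientations are given as a 3x3 rotation matrix whose columns are the frame's x, y, z axes.
In Python, from plant import monitor, optics, workorder gives the robot as it stands. The module is installed in compiled form; this text tells all that it offers.
- The arm moves only by the shell command python3 -m pendant 'ROWS' [FORCE]. ROWS is JSON, a list of rows, each a list of 5 numbers: the shift along the tool's x, y, z scaled (see below), then the turn about the tool's z scaled (see below), then the closure, from 0 (fully open) to 1 (shut). In form: [[dx, dy, dz, turn, grip], ...]. A call has 1 to 10 rows; each row is the pose to reach, as a shift and turn from the pose commanded when the call began, along the tool's axes at that moment, turning the shorter way round; what a row does not reach only later rows make up. The controller multiplies each number of a shift by 0.75 m and each number of a turn by 180 degrees. A row lasts 1/8 s, in which the tool goes at most 62.5 mm and 10.7 degrees, less where a joint would pass 70% of its speed; a pose out of reach is approached as far as the arm can. A call with a number of a shift or a turn outside -1 to 1 is refused whole. A call with a gripper value outside its range is refused whole. The fingers move at their own pace and stop on an object; FORCE is the grip in N (left out, the last holds). Time passes only in rows, so rows that repeat a pose let the fingers close. It gives the time, the measured TCP pose, the force and the opening at its end, in the units of the state.
- monitor.get_state(): the state, without advancing time (a new reading comes with each control period).
- optics.grab_frame(name): name is "scene" or "top" or "wrist"; returns a dict with "pixels" (400x640x3 uint8, red, green, blue), "depth" (400x640 float32, m along the optical axis (not along the pixel's ray), 0 where there is no reading), "fx", "fy", "cx", "cy" (pixels), "rvec" (rotation vector, rad) and "tvec" (3), from world to camera coordinates, as OpenCV has them. Camera axes: x right, y down, z forward; pixel columns grow to the right and rows downward; lengths in m; the calibration is good to about 2 mm. The wrist camera is an equidistant fisheye: a pixel r from the principal point sees the ray r / f radians off the axis. A picture is of the moment at which its call begins.
- workorder.sign_off(): hands the job in, once; it reports no verdict.
Trained networks look in a picture, given as the dict that the camera call returned (one of the last four; its "shot" number tells which), for a name from the list of things; names that differ only in an ending like _2 or _b are one class to them, and where a whole thing is asked for, a point or a joint stands for the part that bears it (a point fixed in the world has none). Each returns a list of dicts, best first, with "conf" (0 to 1); they miss things now and then, are a little off and sometimes report something else, mostly with a low value. They report only what shows in the picture. A call takes as long as a camera call. They do not tell look-alikes from the thing itself.
- optics.spot_in(picture, name): "location" ([column, row] in pixels, amid what is visible of it).
- optics.spot_point(picture, name): "location" ([column, row] in pixels: a listed point, or the origin of a listed thing).
The state is a dict: "time_s": time; "qpos": joint angles; "joint_vel": joint speeds; "effort": joint torques, N m; "tool_pos": TCP position; "tool_rot": TCP orientation; "contact_force": force on the tool from outside, world axes, zero at the start; "torque": the same for the moment, N m; "opening": finger opening in m.
Only numpy, scipy, OpenCV 4.12 (cv2) and the standard library are available. Lean on these libraries where they do the work, as an engineer would, in place of code of your own. Each camera call takes 0.05 s, during which the arm holds its last target. There are 200 camera calls.

TASK

The tablet's re-glued screen must be pressed evenly in the clamp fixture. Turn the four knobs clockwise in two passes, each pass in crosswise order: the red knob first, then the one diagonally across from it, then the other two. In the first pass turn each knob only until you feel its rubber foot touch the glass, and in the second give each knob a further eighth of a turn (45 degrees), never so hard that the glass cracks; then let go, and leave the other things on the mat alone.

Things in the scene. Friction and masses are not known exactly. Their poses are not given: they have to be found in the camera images.
- fixture: Flat aluminium clamp fixture fixed to the blue mat, 226 x 182 x 12 mm plate carrying the tablet and four dark bridge arms (arm tops 56 mm above the plate's underside) with one knob each. Origin: centre of its underside; x along the 226 mm side, z up. Knob axes in this frame, mm: red (75, 52), diag (-75, -52), a (-75, 52), b (75, -52). It can stand at any yaw.
- tablet: Black tablet 182 x 126 x 10 mm, 0.35 kg, lying loose in the fixture's nest, glass up. Origin: centre of its underside.
- red_grip (a point): The red knob: disc of 40 mm diameter, 8 mm high, topped by a straight grip bar 42 mm long, 14 mm wide, 34 mm high, with a short white line on its top. This point is on the turning axis, 12 mm below the bar's top and 22 mm above the disc's top (88 mm above the fixture's underside); its x axis runs along the bar, z up. The knob keeps its height as it turns.
- diag_grip (a point): Black knob diagonally across from the red one: disc of 40 mm diameter, 8 mm high, topped by a straight grip bar 42 mm long, 14 mm wide, 34 mm high, with a short white line on its top. This point is on the turning axis, 12 mm below the bar's top and 22 mm above the disc's top (88 mm above the fixture's underside); its x axis runs along the bar, z up. The knob keeps its height as it turns.
- a_grip (a point): Black knob beside the red one, 150 mm from it: disc of 40 mm diameter, 8 mm high, topped by a straight grip bar 42 mm long, 14 mm wide, 34 mm high, with a short white line on its top. This point is on the turning axis, 12 mm below the bar's top and 22 mm above the disc's top (88 mm above the fixture's underside); its x axis runs along the bar, z up. The knob keeps its height as it turns.
- b_grip (a point): Black knob beside the red one, 104 mm from it: disc of 40 mm diameter, 8 mm high, topped by a straight grip bar 42 mm long, 14 mm wide, 34 mm high, with a short white line on its top. This point is on the turning axis, 12 mm below the bar's top and 22 mm above the disc's top (88 mm above the fixture's underside); its x axis runs along the bar, z up. The knob keeps its height as it turns.
- knob_red (a joint): Angle (rad) of the knob at red_grip; grows clockwise from above (tightening), 0 to 4.2, starts at 0 to 0.15. Friction of about 0.2 N m holds it where left. Its foot meets the glass a further 0.15 to 1.2 rad on, which no pose shows: there the resisting moment steps up by about 0.1 N m within 0.1 rad (also seen in readings at rest between small turns, though friction may hold these lower).
- knob_diag (a joint): Angle (rad) of the knob at diag_grip; grows clockwise from above (tightening), 0 to 4.2, starts at 0 to 0.15. Friction of about 0.2 N m holds it where left. Its foot meets the glass a further 0.15 to 1.2 rad on, which no pose shows: there the resisting moment steps up by about 0.1 N m within 0.1 rad (also seen in readings at rest between small turns, though friction may hold these lower).
- knob_a (a joint): Angle (rad) of the knob at a_grip; grows clockwise from above (tightening), 0 to 4.2, starts at 0 to 0.15. Friction of about 0.2 N m holds it where left. Its foot meets the glass a further 0.15 to 1.2 rad on, which no pose shows: there the resisting moment steps up by about 0.1 N m within 0.1 rad (also seen in readings at rest between small turns, though friction may hold these lower).
- knob_b (a joint): Angle (rad) of the knob at b_grip; grows clockwise from above (tightening), 0 to 4.2, starts at 0 to 0.15. Friction of about 0.2 N m holds it where left. Its foot meets the glass a further 0.15 to 1.2 rad on, which no pose shows: there the resisting moment steps up by about 0.1 N m within 0.1 rad (also seen in readings at rest between small turns, though friction may hold these lower).
- foot_red: Spring foot (rubber pad, 18 mm diameter) under the arm of knob red, hidden from above; on the knob's axis, moves down 4 mm per rad. It presses the glass with 26 N on first touch and about 14 N more per rad of further turning: about 36 N an eighth of a turn past the touch. The glass cracks above 43 N.
- foot_diag: Spring foot (rubber pad, 18 mm diameter) under the arm of knob diag, hidden from above; on the knob's axis, moves down 4 mm per rad. It presses the glass with 26 N on first touch and about 14 N more per rad of further turning: about 36 N an eighth of a turn past the touch. The glass cracks above 43 N.
- foot_a: Spring foot (rubber pad, 18 mm diameter) under the arm of knob a, hidden from above; on the knob's axis, moves down 4 mm per rad. It presses the glass with 26 N on first touch and about 14 N more per rad of further turning: about 36 N an eighth of a turn past the touch. The glass cracks above 43 N.
- foot_b: Spring foot (rubber pad, 18 mm diameter) under the arm of knob b, hidden from above; on the knob's axis, moves down 4 mm per rad. It presses the glass with 26 N on first touch and about 14 N more per rad of further turning: about 36 N an eighth of a turn past the touch. The glass cracks above 43 N.
- phone: Red phone with a dark screen, 150 x 72 x 9 mm, lying on the mat; origin at the centre of its underside, x along its length.
- carton: White flat carton 170 x 100 x 30 mm with a yellow sticker; origin at the centre of its underside.
- driver: Screwdriver with a red handle, 160 mm long, lying on the mat; x from handle to tip.
- bottle: Closed white bottle with a blue cap and label, 60 mm diameter, 170 mm high, standing; origin at the centre of its underside.
Things that resemble listed ones, but are neither listed nor needed, are in the scene too. Of the things shaped like the tablet, the black one is meant.

How it is judged:
By the outcome, as a careful person would: the job done as asked, in the order asked, and still so for the second after the job is handed in, with the robot touching nothing.
It also fails if it takes over 72 s, if anything falls off the work surface, if the arm or the gripper's body presses on something with over 40 N, if the wrist force passes 120 N, or if a joint passes its speed limit or range.

## Working session

There is one attempt and no reset: what is moved stays moved. The work goes in short steps, Python scripts to look and compute and a shell command to move; the robot and the scene stay as the last step left them, time stands still between calls to the robot, and variables do not carry over. Pictures are saved under pics/ and viewed, about 8 in all and at most 12, crops included, and the job is handed in when it is done.

```bash
mkdir -p pics; cat > h.py <<'E'
import numpy as np, cv2
from plant import monitor, optics, workorder
def deproj(p,uv,z=None):
    R,_=cv2.Rodrigues(np.array(p["rvec"],float)); t=np.array(p["tvec"],float).ravel()
    u,v=uv; d=np.array([(u-p["cx"])/p["fx"],(v-p["cy"])/p["fy"],1.])
    c=-R.T@t; w=R.T@d
    if z is None:
        D=p["depth"][int(v)-1:int(v)+2,int(u)-1:int(u)+2]; s=np.median(D[D>0])
    else: s=(z-c[2])/w[2]
    return c+w*s
def proj(p,P):
    R,_=cv2.Rodrigues(np.array(p["rvec"],float)); c=R@np.array(P)+np.array(p["tvec"],float).ravel()
    return [p["fx"]*c[0]/c[2]+p["cx"],p["fy"]*c[1]/c[2]+p["cy"]]
E
python3 - <<'E'
from h import *
np.set_printoptions(precision=4,suppress=True)
s=monitor.get_state(); print(s)
p=optics.grab_frame("top"); cv2.imwrite("pics/top.png",p["pixels"][:,:,::-1])
print(p["fx"],p["cx"],p["cy"],p["rvec"],p["tvec"])
for n in ["red_grip","diag_grip","a_grip","b_grip","fixture","tablet"]:
    for r in optics.spot_point(p,n): print(n,r,deproj(p,r["location"]))
E
```

```text
{'time_s': 0.0, 'qpos': array([-1.0574,  0.3856,  0.0066, -0.0005, -1.194 , -0.2586]), 'joint_vel': array([ 0.0008,  0.0019, -0.0014,  0.0028, -0.0008, -0.0013]), 'effort': array([  0.0004, -39.2289,  18.84  ,   4.186 ,  -0.0046,  -0.    ]), 'tool_pos': array([ 0.1574, -0.6042,  0.2302]), 'tool_rot': array([[-0.9678, -0.2519, -0.0006],
       [-0.2519,  0.9678,  0.0021],
       [ 0.    ,  0.0022, -1.    ]]), 'contact_force': array([-0.1972, -0.4864, -0.0546]), 'torque': array([0.0198, 0.0097, 0.0006]), 'opening': 0.08529017954460873}
362.3251698975214 324.7369982286413 196.5613778795946 [ 2.1866 -2.2038  0.055 ] [0.14   0.5557 1.1377]
red_grip {'location': [358.1, 158.2], 'conf': 0.46} [0.6647 0.0364 0.1035]
a_grip {'location': [315.7, 186.0], 'conf': 0.43} [0.5836 0.1619 0.1024]
a_grip {'location': [249.5, 157.9], 'conf': 0.19} [0.6795 0.3715 0.0322]
b_grip {'location': [378.2, 186.7], 'conf': 0.47} [ 0.5801 -0.0218  0.102 ]
tablet {'location': [342.6, 188.2], 'conf': 0.92} [0.5822 0.0791 0.0239]
tablet {'location': [171.8, 210.2], 'conf': 0.8} [0.5173 0.6227 0.0114]
```

View pics/top.png

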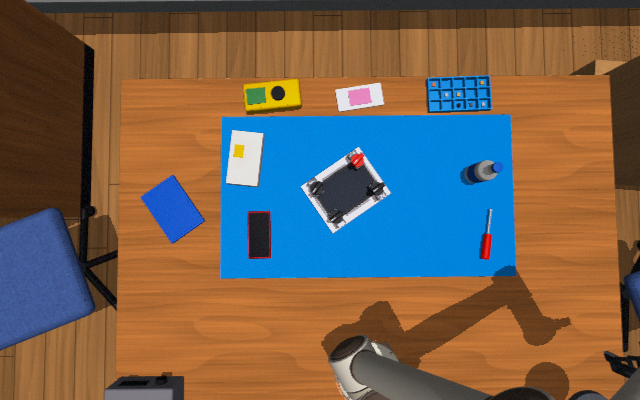

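Top view: the fixture is around (345,190), with the red knob at (357,158), the a-side knob at (316,186) and the b-side knob at (377,188). The distances from red, 150 and 103 mm, match the spec. The blue tablet at (172,210) is the look-alike. Next I'll move above the fixture and look with the wrist camera.

```bash
python3 -m pendant '[[-0.35,0.33,-0.13,0,0],[-0.35,0.33,-0.13,0,0],[-0.775,0.727,-0.13,0,0],[-0.775,0.727,-0.13,0,0],[-0.775,0.727,-0.13,0,0],[-0.775,0.727,-0.13,0,0],[-0.775,0.727,-0.13,0,0],[-0.775,0.727,-0.13,0,0],[-0.775,0.727,-0.13,0,0],[-0.775,0.727,-0.13,0,0]]'
python3 - <<'E'
from h import *
s=monitor.get_state(); T=np.array([.54,.07,.36])
print("remaining/0.75",s["tool_rot"].T@(T-s["tool_pos"])/.75, s["qpos"])
E
```

```text
time_s: 1.6
tool_pos: [0.4879, -0.0797, 0.3123]
tool_rot: [[-0.968, -0.252, 0.001], [-0.252, 0.968, 0.0], [-0.001, -0.0, -1.0]]
contact_force: [1.2, -0.3, 0.6]
opening: 0.0855
remaining/0.75 [-0.11760107  0.17558373 -0.06348934] [ 1.67313879e-01  1.08099998e-01 -1.61146202e-01  1.09405667e-04
 -1.30051612e+00 -1.48295096e+00]
```

```bash
python3 -m pendant '[[-0.118,0.176,-0.063,0,0],[-0.118,0.176,-0.063,0,0],[-0.118,0.176,-0.063,0,0],[-0.118,0.176,-0.063,0,0],[-0.118,0.176,-0.063,0,0]]'
python3 - <<'E'
from h import *
np.set_printoptions(precision=4,suppress=True)
p=optics.grab_frame("wrist"); cv2.imwrite("pics/w1.png",p["pixels"][:,:,::-1])
print(p["fx"],p["fy"],p["cx"],p["cy"],p["rvec"],p["tvec"])
R,_=cv2.Rodrigues(np.array(p["rvec"],float)); t=np.array(p["tvec"],float).ravel()
v,u=np.mgrid[:400,:640].astype(float); x=(u-p["cx"])/p["fx"]; y=(v-p["cy"])/p["fy"]; th=np.hypot(x,y)
k=np.tan(np.minimum(th,1.4))/np.maximum(th,1e-9)
P=(np.dstack([x*k,y*k,np.ones_like(x)])*p["depth"][...,None]-t)@R
np.savez("w1.npz",P=P,px=p["pixels"])
m=(p["depth"]>0)&(P[...,2]>.085)&(P[...,2]<.12)&(abs(P[...,0]-.58)<.15)&(abs(P[...,1]-.07)<.15)
n,l,st,c=cv2.connectedComponentsWithStats(m.astype(np.uint8))
for i in range(1,n):
    if st[i,4]<20: continue
    q=P[l==i]; q=q[q[:,2]>np.median(q[:,2])-.006]; r=cv2.minAreaRect((q[:,:2]*1000).astype(np.float32))
    print(c[i],st[i,4],q.mean(0),np.median(q[:,2]),r)
E
```

```text
time_s: 2.22
tool_pos: [0.5392, 0.0681, 0.3585]
tool_rot: [[-0.968, -0.252, -0.001], [-0.252, 0.968, -0.0], [0.001, -0.0, -1.0]]
contact_force: [-0.4, -0.4, -0.1]
opening: 0.0857
309.70691628693146 309.70691628693146 322.73869390359545 199.31662968632844 [-1.8072 -2.3375 -0.3257] [ 0.0697 -0.5884  0.3538]
[356.1823 138.8633] 373 [0.4924 0.1011 0.1014] 0.10158614928222336 ((492.37811279296875, 101.65104675292969), (15.099076271057129, 42.72196960449219), 38.02335739135742)
[251.4236 176.0807] 347 [ 0.5755 -0.022   0.1013] 0.10140187620955171 ((576.0054321289062, -22.5131893157959), (15.104670524597168, 41.101165771484375), 36.75617980957031)
[378.7778 209.5582] 378 [0.5778 0.1586 0.1008] 0.1012234620152465 ((578.6030883789062, 159.24942016601562), (15.30141830444336, 42.70691680908203), 54.04372024536133)
[279.6628 242.3372] 341 [0.6605 0.0362 0.1009] 0.10110668629543733 ((661.591796875, 36.018741607666016), (14.50747299194336, 42.17633819580078), 47.074378967285156)
```

View pics/w1.png

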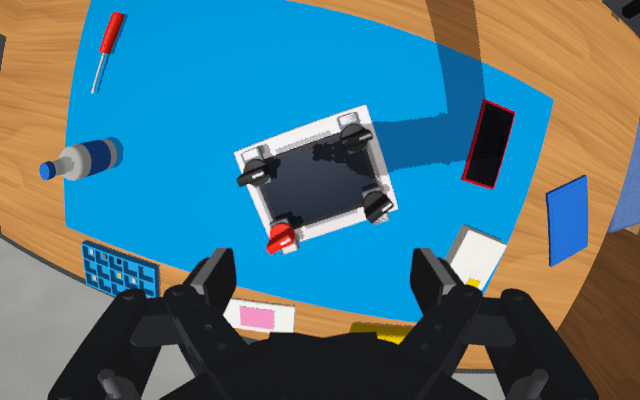

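Wrist view: all four knobs are visible, with red at (280,240), diag at (356,139), a at (379,209) and b at (251,176). The bar tops are at 0.101 m, and the spacings of 148.6 and 103.7 mm agree. I'll work out the approach to red.

```bash
cat >> h.py <<'E'
def go(x,y,z,yaw):
    s=monitor.get_state(); R=s["tool_rot"]; d=R.T@(np.array([x,y,z])-s["tool_pos"])/.75
    cur=np.degrees(np.arctan2(R[1,0],R[0,0])); t=-((yaw-cur+180)%360-180)
    print("rows",d.round(4),"turn",round(t/180,4),"cur yaw",round(cur,2),"q",s["qpos"].round(2)); 
def st():
    s=monitor.get_state(); R=s["tool_rot"]
    print("t",round(s["time_s"],2),"pos",s["tool_pos"].round(4),"yaw",round(np.degrees(np.arctan2(R[1,0],R[0,0])),2),"F",s["contact_force"].round(1),"M",s["torque"].round(3),"op",round(s["opening"],4),"q6",round(s["qpos"][5],2))
if __name__=="__main__":
    import sys; a=list(map(float,sys.argv[1:])); st(); len(a)==4 and go(*a)
E
python3 h.py .662 .036 .16 -42.9
```

```text
t 2.27 pos [0.5392 0.0677 0.3586] yaw -165.44 F [ 0.4 -0.8  0.6] M [-0.055 -0.013  0.001] op 0.0851 q6 -1.74
rows [-0.1481 -0.082   0.2647] turn -0.6808 cur yaw -165.44 q [ 0.42  0.18  0.04 -0.   -1.43 -1.74]
```

```bash
python3 -m pendant '[[-0.1481,-0.082,0.2647,-0.681,0],[-0.1481,-0.082,0.2647,-0.681,0],[-0.1481,-0.082,0.2647,-0.681,0],[-0.1481,-0.082,0.2647,-0.681,0],[-0.1481,-0.082,0.2647,-0.681,0],[-0.1481,-0.082,0.2647,-0.681,0],[-0.1481,-0.082,0.2647,-0.681,0],[-0.1481,-0.082,0.2647,-0.681,0],[-0.1481,-0.082,0.2647,-0.681,0],[-0.1481,-0.082,0.2647,-0.681,0]]'
python3 - <<'E'
from h import *
np.set_printoptions(precision=4,suppress=True)
p=optics.grab_frame("wrist"); cv2.imwrite("pics/w2.png",p["pixels"][:,:,::-1])
R,_=cv2.Rodrigues(np.array(p["rvec"],float)); t=np.array(p["tvec"],float).ravel()
v,u=np.mgrid[:400,:640].astype(float); x=(u-p["cx"])/p["fx"]; y=(v-p["cy"])/p["fy"]; th=np.hypot(x,y)
k=np.tan(np.minimum(th,1.4))/np.maximum(th,1e-9)
P=(np.dstack([x*k,y*k,np.ones_like(x)])*p["depth"][...,None]-t)@R
m=(p["depth"]>0)&(P[...,2]>.096)&(P[...,2]<.106)&(abs(P[...,0]-.58)<.15)&(abs(P[...,1]-.07)<.15)
n,l,sc,c=cv2.connectedComponentsWithStats(m.astype(np.uint8))
for i in range(1,n):
    if sc[i,4]<60: continue
    q=P[l==i]; r=cv2.minAreaRect((q[:,:2]*1000).astype(np.float32))
    print(c[i],sc[i,4],q.mean(0),r)
E
python3 h.py .662 .036 .16 -42.9
```

```text
time_s: 3.52
tool_pos: [0.6621, 0.0352, 0.1604]
tool_rot: [[0.534, -0.846, -0.001], [-0.846, -0.534, -0.0], [-0.0, 0.001, -1.0]]
contact_force: [-0.6, 0.4, 0.2]
opening: 0.0857
[460.1389 208.2809] 979 [ 0.5792 -0.0228  0.1013] ((577.64208984375, -22.66318130493164), (14.489553451538086, 41.7296028137207), 34.35566711425781)
[320.5213 213.4778] 1151 [0.6641 0.0345 0.1015] ((663.425048828125, 35.389198303222656), (14.56547737121582, 41.62532043457031), 47.54851150512695)
t 3.58 pos [0.6621 0.0352 0.1604] yaw -57.51 F [-0.5 -1.4  0.1] M [ 0.007 -0.004  0.03 ] op 0.0853 q6 0.27
rows [-0.001  -0.0004  0.0006] turn -0.0812 cur yaw -57.51 q [ 0.3   0.5   0.01  0.   -1.08  0.27]
```

View pics/w2.png

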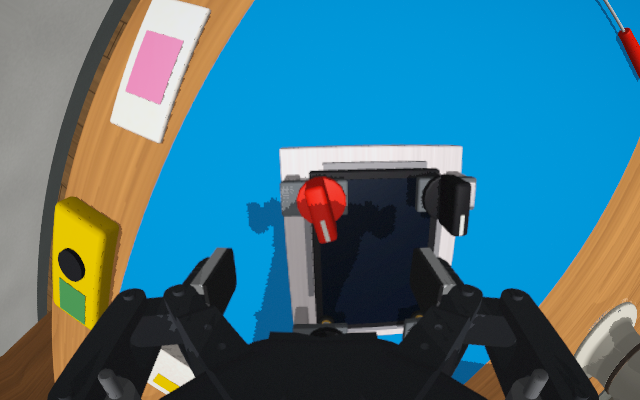

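```bash
python3 h.py .664 .0355 .0715 -42.5
```

```text
t 3.58 pos [0.6621 0.0352 0.1604] yaw -57.51 F [-0.5 -1.4  0.1] M [ 0.007 -0.004  0.03 ] op 0.0853 q6 0.27
rows [ 0.001  -0.0024  0.1186] turn -0.0834 cur yaw -57.51 q [ 0.3   0.5   0.01  0.   -1.08  0.27]
```

```bash
python3 -m pendant '[[0.001,-0.0024,0.02,-0.0834,0],[0.001,-0.0024,0.02,-0.0834,0],[0.001,-0.0024,0.08,-0.0834,0],[0.001,-0.0024,0.1186,-0.0834,0.3],[0.001,-0.0024,0.1186,-0.0834,0.6],[0.001,-0.0024,0.1186,-0.0834,1],[0.001,-0.0024,0.1186,-0.0834,1],[0.001,-0.0024,0.1186,-0.0834,1],[0.001,-0.0024,0.1186,-0.0834,1],[0.001,-0.0024,0.1186,-0.0834,1]]' 60; python3 h.py .664 .0355 .0715 -42.5
```

```text
time_s: 4.82
tool_pos: [0.6641, 0.0353, 0.0738]
tool_rot: [[0.732, -0.682, -0.001], [-0.682, -0.732, -0.002], [0.001, 0.002, -1.0]]
contact_force: [-2.6, -4.5, 4.1]
opening: 0.0131
t 4.83 pos [0.6641 0.0353 0.0738] yaw -42.97 F [-2.6 -4.5  4.1] M [-1.328  0.81   0.135] op 0.0131 q6 0.52
rows [-0.0002 -0.0001  0.003 ] turn -0.0026 cur yaw -42.97 q [ 0.3   0.59 -0.08  0.   -0.91  0.52]
```

```bash
T() { python3 h.py; }; for i in 1; do
python3 -m pendant '[[0,0,0,0.012,1],[0,0,0,0.012,1]]' >/dev/null; T
python3 -m pendant '[[0,0,0,0.012,1],[0,0,0,0.012,1]]' >/dev/null; T
python3 -m pendant '[[0,0,0,0.012,1],[0,0,0,0.012,1]]' >/dev/null; T
python3 -m pendant '[[0,0,0,0.012,1],[0,0,0,0.012,1]]' >/dev/null; T
done
```

```text
t 5.08 pos [0.6641 0.0353 0.0738] yaw -45.16 F [-3.5 -4.4  3.2] M [-1.391  0.794  0.024] op 0.0131 q6 0.48
t 5.33 pos [0.6641 0.0353 0.0738] yaw -47.32 F [-2.7 -5.2  3.2] M [-1.429  0.8   -0.03 ] op 0.013 q6 0.45
t 5.58 pos [0.664  0.0353 0.0738] yaw -49.49 F [-2.9 -4.3  2.9] M [-1.443  0.77  -0.022] op 0.0128 q6 0.41
t 5.83 pos [0.664  0.0353 0.0737] yaw -51.65 F [-3.7 -5.1  4.7] M [-1.378  0.825 -0.022] op 0.0128 q6 0.37
```

```bash
T() { python3 h.py; }
python3 -m pendant '[[0,0,0,0.014,1]]' >/dev/null; T
python3 -m pendant '[[0,0,0,0.014,1]]' >/dev/null; T
python3 -m pendant '[[0,0,0,0,1]]' >/dev/null; T
```

```text
t 5.95 pos [0.664  0.0353 0.0737] yaw -54.18 F [-2.9 -4.8  4.1] M [-1.462  0.873  0.197] op 0.0132 q6 0.33
t 6.08 pos [0.664  0.0353 0.0738] yaw -56.72 F [-3.3 -5.4  4. ] M [-1.505  0.83   0.205] op 0.0129 q6 0.28
t 6.2 pos [0.664  0.0353 0.0738] yaw -56.7 F [-3.7 -5.1  4.1] M [-1.471  0.882 -0.014] op 0.013 q6 0.28
```

In motion, the moment reads the 0.2 N m friction clearly. I'll continue in single-row steps until it reaches about 0.3.

```bash
T() { python3 h.py; }
python3 -m pendant '[[0,0,0,0.014,1]]' >/dev/null; T
python3 -m pendant '[[0,0,0,0.014,1]]' >/dev/null; T
python3 -m pendant '[[0,0,0,0.014,1]]' >/dev/null; T
```

```text
t 6.33 pos [0.6639 0.0352 0.0737] yaw -59.23 F [-3.4 -5.3  4.3] M [-1.506  0.92   0.222] op 0.0129 q6 0.24
t 6.45 pos [0.6639 0.0352 0.0738] yaw -61.76 F [-3.6 -4.8  3.8] M [-1.53   0.855  0.163] op 0.0134 q6 0.19
t 6.58 pos [0.6639 0.0352 0.0738] yaw -64.28 F [-2.2 -4.5  4.2] M [-1.493  0.92   0.203] op 0.0131 q6 0.15
```

```bash
T() { python3 h.py; }
python3 -m pendant '[[0,0,0,0.014,1]]' >/dev/null; T
python3 -m pendant '[[0,0,0,0.014,1]]' >/dev/null; T
```

```text
t 6.7 pos [0.6639 0.0352 0.0737] yaw -66.8 F [-3.3 -5.7  3.6] M [-1.497  0.943  0.206] op 0.0132 q6 0.11
t 6.83 pos [0.6638 0.0352 0.0737] yaw -69.32 F [-3.3 -5.3  4.4] M [-1.52   0.918  0.211] op 0.013 q6 0.06
```

```bash
T() { python3 h.py; }
python3 -m pendant '[[0,0,0,0.014,1]]' >/dev/null; T
python3 -m pendant '[[0,0,0,0.014,1]]' >/dev/null; T
python3 -m pendant '[[0,0,0,0.014,1]]' >/dev/null; T
```

```text
t 6.95 pos [0.6638 0.0351 0.0737] yaw -71.84 F [-3.8 -6.   4.3] M [-1.57   0.935  0.202] op 0.013 q6 0.02
t 7.08 pos [0.6638 0.0352 0.0737] yaw -74.36 F [-3.7 -5.6  4.2] M [-1.517  0.946  0.193] op 0.013 q6 -0.03
t 7.2 pos [0.6638 0.0351 0.0738] yaw -76.88 F [-3.5 -5.8  3.8] M [-1.551  0.93   0.185] op 0.0133 q6 -0.07
```

```bash
python3 h.py
```

```text
t 7.2 pos [0.6638 0.0351 0.0738] yaw -76.88 F [-3.5 -5.8  3.8] M [-1.551  0.93   0.185] op 0.0133 q6 -0.07
```

```bash
T() { python3 h.py; }
python3 -m pendant '[[0,0,0,0.014,1]]' >/dev/null; T
python3 -m pendant '[[0,0,0,0.014,1]]' >/dev/null; T
python3 -m pendant '[[0,0,0,0.014,1]]' >/dev/null; T
```

```text
t 7.33 pos [0.6637 0.0351 0.0738] yaw -79.4 F [-3.6 -4.8  4.5] M [-1.619  0.934  0.182] op 0.0127 q6 -0.11
t 7.45 pos [0.6637 0.0351 0.0738] yaw -81.92 F [-3.9 -5.1  3.8] M [-1.536  0.969  0.227] op 0.0133 q6 -0.16
t 7.58 pos [0.6637 0.0351 0.0737] yaw -84.44 F [-3.4 -6.2  4.7] M [-1.513  1.013  0.173] op 0.0131 q6 -0.2
```

```bash
T() { python3 h.py; }
python3 -m pendant '[[0,0,0,0.014,1]]' >/dev/null; T
python3 -m pendant '[[0,0,0,0.014,1]]' >/dev/null; T
python3 -m pendant '[[0,0,0,0.014,1]]' >/dev/null; T
```

```text
t 7.7 pos [0.6636 0.0351 0.0738] yaw -86.96 F [-3.4 -5.5  4.2] M [-1.559  1.03   0.178] op 0.0131 q6 -0.25
t 7.83 pos [0.6636 0.0351 0.0738] yaw -89.48 F [-4.3 -5.8  4.5] M [-1.555  1.054  0.195] op 0.013 q6 -0.29
t 7.95 pos [0.6636 0.0351 0.0737] yaw -91.99 F [-4.3 -4.7  4. ] M [-1.53   1.098  0.225] op 0.013 q6 -0.33
```

```bash
T() { python3 h.py; }
python3 -m pendant '[[0,0,0,0.014,1]]' >/dev/null; T
python3 -m pendant '[[0,0,0,0.014,1]]' >/dev/null; T
python3 -m pendant '[[0,0,0,0.014,1]]' >/dev/null; T
```

```text
t 8.07 pos [0.6635 0.0351 0.0738] yaw -94.51 F [-4.1 -4.6  4.1] M [-1.528  1.075  0.279] op 0.0133 q6 -0.38
t 8.2 pos [0.6635 0.0351 0.0738] yaw -97.03 F [-3.7 -4.2  3.6] M [-1.518  1.14   0.3  ] op 0.0127 q6 -0.42
t 8.32 pos [0.6635 0.0351 0.0737] yaw -99.54 F [-4.8 -5.8  4.7] M [-1.55  1.14  0.3 ] op 0.0134 q6 -0.46
```

Red touched at about yaw -93 to -97°, where the moment stepped from 0.20 to 0.30. It now stands at -99.5°. I'll release, rise and go to diag.

```bash
python3 -m pendant '[[0,0,0,0,0.5],[0,0,0,0,0],[0,0,0,0,0],[0,0,-0.06,0,0],[0,0,-0.118,0,0],[0,0,-0.118,0,0]]' >/dev/null; python3 h.py .4944 .1013 .16 -52
```

```text
t 9.07 pos [0.6673 0.0379 0.165 ] yaw -99.42 F [0.3 0.7 0.2] M [ 0.024 -0.007 -0.007] op 0.0857 q6 -0.46
rows [-0.0456  0.2413  0.0046] turn -0.2634 cur yaw -99.42 q [ 0.3   0.5   0.02  0.   -1.08 -0.46]
```

```bash
python3 -m pendant '[[-0.0456,0.2413,0.0046,-0.2634,0],[-0.0456,0.2413,0.0046,-0.2634,0],[-0.0456,0.2413,0.0046,-0.2634,0],[-0.0456,0.2413,0.0046,-0.2634,0],[-0.0456,0.2413,0.0046,-0.2634,0],[-0.0456,0.2413,0.0046,-0.2634,0]]' >/dev/null
cat > look.py <<'E'
from h import *
np.set_printoptions(precision=4,suppress=True)
p=optics.grab_frame("wrist")
R,_=cv2.Rodrigues(np.array(p["rvec"],float)); t=np.array(p["tvec"],float).ravel()
v,u=np.mgrid[:400,:640].astype(float); x=(u-p["cx"])/p["fx"]; y=(v-p["cy"])/p["fy"]; th=np.hypot(x,y)
k=np.tan(np.minimum(th,1.4))/np.maximum(th,1e-9)
P=(np.dstack([x*k,y*k,np.ones_like(x)])*p["depth"][...,None]-t)@R
m=(p["depth"]>0)&(P[...,2]>.096)&(P[...,2]<.106)&(abs(P[...,0]-.58)<.15)&(abs(P[...,1]-.07)<.15)
n,l,sc,c=cv2.connectedComponentsWithStats(m.astype(np.uint8))
for i in range(1,n):
    if sc[i,4]<60: continue
    q=P[l==i]; r=cv2.minAreaRect((q[:,:2]*1000).astype(np.float32))
    print(c[i],sc[i,4],np.round(r[0],1),np.round(r[1],1),"rect angle",round(r[2],1))
E
python3 look.py; python3 h.py .4944 .1013 .0715 -52
```

```text
[175.5397  10.125 ] 504 [663.7  43.9] [25.6 14.7] rect angle 80.9
[334.4007  11.9308] 549 [569.4 -11.9] [14.4 17.4] rect angle 34.6
[178.5922 205.2961] 1030 [579.  159.6] [14.9 42.4] rect angle 54.5
[319.9951 214.864 ] 1213 [493.2 101. ] [14.  41.5] rect angle 37.3
t 9.88 pos [0.4915 0.1008 0.1561] yaw -52.14 F [-0.  -0.6 -0.7] M [ 0.005 -0.004  0.048] op 0.0851 q6 0.13
rows [ 0.0019 -0.0035  0.1128] turn -0.0008 cur yaw -52.14 q [ 0.53  0.25 -0.4  -0.   -0.92  0.13]
```

```bash
python3 -m pendant '[[0.001,-0.0024,0.02,0.002,0],[0.001,-0.0024,0.08,0.002,0],[0.001,-0.0024,0.1128,0.002,0.3],[0.001,-0.0024,0.1128,0.002,0.6],[0.001,-0.0024,0.1128,0.002,1],[0.001,-0.0024,0.1128,0.002,1],[0.001,-0.0024,0.1128,0.002,1],[0.001,-0.0024,0.1128,0.002,1],[0.001,-0.0024,0.1128,0.002,1]]' 60 >/dev/null; python3 h.py
python3 -m pendant '[[0,0,0,0.014,1]]' >/dev/null; python3 h.py
python3 -m pendant '[[0,0,0,0.014,1]]' >/dev/null; python3 h.py
python3 -m pendant '[[0,0,0,0.014,1]]' >/dev/null; python3 h.py
```

```text
t 11.0 pos [0.4938 0.1012 0.0731] yaw -52.44 F [-1.5 -0.9  6.2] M [-0.464  0.577 -0.096] op 0.0128 q6 0.13
t 11.12 pos [0.4938 0.1011 0.0731] yaw -54.94 F [-1.7 -1.2  6.5] M [-0.455  0.579  0.203] op 0.0134 q6 0.09
t 11.25 pos [0.4938 0.1011 0.0731] yaw -57.47 F [-2.6 -2.1  6.1] M [-0.528  0.643  0.221] op 0.0134 q6 0.04
t 11.38 pos [0.4938 0.1011 0.0731] yaw -59.99 F [-2.1 -1.8  6. ] M [-0.471  0.625  0.241] op 0.013 q6 -0.0
```

```bash
T() { python3 h.py; }
python3 -m pendant '[[0,0,0,0.014,1]]' >/dev/null; T
python3 -m pendant '[[0,0,0,0.014,1]]' >/dev/null; T
python3 -m pendant '[[0,0,0,0.014,1]]' >/dev/null; T
```

```text
t 11.5 pos [0.4937 0.1011 0.0731] yaw -62.51 F [-2.  -2.3  7.2] M [-0.534  0.667  0.104] op 0.0128 q6 -0.05
t 11.62 pos [0.4937 0.1011 0.0731] yaw -65.03 F [-2.8 -1.8  7.2] M [-0.543  0.659  0.191] op 0.0131 q6 -0.09
t 11.75 pos [0.4937 0.101  0.0731] yaw -67.55 F [-3.4 -1.5  6.4] M [-0.545  0.677  0.121] op 0.0133 q6 -0.13
```

```bash
T() { python3 h.py; }
python3 -m pendant '[[0,0,0,0.014,1]]' >/dev/null; T
python3 -m pendant '[[0,0,0,0.014,1]]' >/dev/null; T
python3 -m pendant '[[0,0,0,0.014,1]]' >/dev/null; T
```

```text
t 11.88 pos [0.4936 0.101  0.0731] yaw -70.07 F [-2.7 -1.6  7.3] M [-0.521  0.722  0.14 ] op 0.0131 q6 -0.18
t 12.0 pos [0.4936 0.101  0.0731] yaw -72.59 F [-3.1 -2.1  5.4] M [-0.546  0.727  0.138] op 0.013 q6 -0.22
t 12.12 pos [0.4936 0.101  0.0731] yaw -75.11 F [-2.9 -2.7  6.4] M [-0.583  0.775  0.148] op 0.013 q6 -0.27
```

```bash
T() { python3 h.py; }
python3 -m pendant '[[0,0,0,0.014,1]]' >/dev/null; T
python3 -m pendant '[[0,0,0,0.014,1]]' >/dev/null; T
python3 -m pendant '[[0,0,0,0.014,1]]' >/dev/null; T
```

```text
t 12.25 pos [0.4935 0.101  0.0731] yaw -77.63 F [-4.1 -2.1  6.9] M [-0.489  0.792  0.219] op 0.0132 q6 -0.31
t 12.38 pos [0.4935 0.101  0.0731] yaw -80.15 F [-2.3 -2.2  7.5] M [-0.524  0.814  0.186] op 0.0133 q6 -0.35
t 12.5 pos [0.4935 0.1009 0.0731] yaw -82.67 F [-3.2 -1.2  6.6] M [-0.507  0.846  0.262] op 0.0135 q6 -0.4
```

```bash
T() { python3 h.py; }
python3 -m pendant '[[0,0,0,0,1]]' >/dev/null; T
python3 -m pendant '[[0,0,0,0.014,1]]' >/dev/null; T
python3 -m pendant '[[0,0,0,0.0,1],[0,0,0,0,1]]' >/dev/null; T
```

```text
t 12.62 pos [0.4935 0.101  0.0731] yaw -82.65 F [-3.4 -1.7  6.3] M [-0.585  0.73  -0.038] op 0.0132 q6 -0.4
t 12.75 pos [0.4935 0.1009 0.0731] yaw -85.18 F [-2.4 -0.9  7.6] M [-0.526  0.896  0.203] op 0.0132 q6 -0.44
t 13.0 pos [0.4934 0.101  0.0731] yaw -85.17 F [-2.  -1.1  7.6] M [-0.52   0.783 -0.077] op 0.0133 q6 -0.44
```

```bash
T() { python3 h.py; }
python3 -m pendant '[[0,0,0,0.014,1]]' >/dev/null; T
python3 -m pendant '[[0,0,0,0.014,1]]' >/dev/null; T
```

```text
t 13.12 pos [0.4934 0.1009 0.0731] yaw -87.7 F [-4.2 -1.3  7.2] M [-0.483  0.86   0.24 ] op 0.0131 q6 -0.49
t 13.25 pos [0.4934 0.1009 0.0731] yaw -90.23 F [-3.9 -1.5  7.2] M [-0.519  0.899  0.167] op 0.0131 q6 -0.53
```

```bash
T() { python3 h.py; }
python3 -m pendant '[[0,0,0,0.007,1]]' >/dev/null; T
python3 -m pendant '[[0,0,0,0.007,1]]' >/dev/null; T
python3 -m pendant '[[0,0,0,0.007,1]]' >/dev/null; T
python3 -m pendant '[[0,0,0,0.007,1]]' >/dev/null; T
python3 -m pendant '[[0,0,0,0.0,1]]' >/dev/null; T
python3 -m pendant '[[0,0,0,0.0,1]]' >/dev/null; T
```

```text
t 13.38 pos [0.4934 0.101  0.0731] yaw -91.46 F [-3.7 -1.3  8.3] M [-0.46   0.968  0.222] op 0.0135 q6 -0.55
t 13.5 pos [0.4934 0.1009 0.0731] yaw -92.71 F [-3.9 -1.8  6.5] M [-0.509  0.902  0.208] op 0.013 q6 -0.57
t 13.62 pos [0.4933 0.1009 0.0731] yaw -93.97 F [-3.5 -2.1  7.3] M [-0.439  0.974  0.216] op 0.0128 q6 -0.59
t 13.75 pos [0.4933 0.1009 0.0731] yaw -95.23 F [-3.3 -1.7  7.4] M [-0.5    0.993  0.228] op 0.0131 q6 -0.62
t 13.88 pos [0.4933 0.101  0.0731] yaw -95.22 F [-4.6 -1.5  6.8] M [-0.448  0.931  0.091] op 0.0133 q6 -0.62
t 14.0 pos [0.4933 0.101  0.0731] yaw -95.22 F [-3.8 -1.   7.3] M [-0.463  0.926  0.076] op 0.0131 q6 -0.62
```

```bash
T() { python3 h.py; }
python3 -m pendant '[[0,0,0,0.014,1]]' >/dev/null; T
python3 -m pendant '[[0,0,0,0.0,1]]' >/dev/null; T
python3 -m pendant '[[0,0,0,0.0,1]]' >/dev/null; T
```

```text
t 14.12 pos [0.4933 0.1009 0.0731] yaw -97.78 F [-2.7 -1.   7.2] M [-0.48   1.018  0.163] op 0.0129 q6 -0.66
t 14.25 pos [0.4933 0.1009 0.0731] yaw -97.77 F [-4.1 -2.3  6.9] M [-0.454  0.971 -0.059] op 0.0133 q6 -0.66
t 14.38 pos [0.4933 0.101  0.0731] yaw -97.77 F [-3.2 -1.3  6.7] M [-0.51   0.946 -0.033] op 0.0134 q6 -0.66
```

```bash
T() { python3 h.py; }
python3 -m pendant '[[0,0,0,0.014,1]]' >/dev/null; T
python3 -m pendant '[[0,0,0,0.014,1]]' >/dev/null; T
python3 -m pendant '[[0,0,0,0.014,1]]' >/dev/null; T
python3 -m pendant '[[0,0,0,0.0,1]]' >/dev/null; T
```

```text
t 14.5 pos [0.4933 0.1009 0.0731] yaw -100.3 F [-4.  -1.6  7.6] M [-0.46   1.015  0.192] op 0.0132 q6 -0.71
t 14.62 pos [0.4932 0.1009 0.0731] yaw -102.83 F [-4.4 -1.2  7.4] M [-0.4    1.05   0.196] op 0.0131 q6 -0.75
t 14.75 pos [0.4932 0.101  0.0731] yaw -105.35 F [-4.4 -1.8  7.7] M [-0.365  1.062  0.23 ] op 0.0129 q6 -0.79
t 14.88 pos [0.4932 0.101  0.0731] yaw -105.33 F [-3.5 -0.8  7.1] M [-0.498  1.061 -0.019] op 0.0129 q6 -0.79
```

```bash
T() { python3 h.py; }
python3 -m pendant '[[0,0,0,0.014,1]]' >/dev/null; T
python3 -m pendant '[[0,0,0,0.014,1]]' >/dev/null; T
python3 -m pendant '[[0,0,0,0.014,1]]' >/dev/null; T
python3 -m pendant '[[0,0,0,0.0,1]]' >/dev/null; T
```

```text
t 15.0 pos [0.4932 0.1009 0.0731] yaw -107.86 F [-3.5 -1.5  8. ] M [-0.373  1.137  0.137] op 0.0132 q6 -0.84
t 15.12 pos [0.4931 0.101  0.0731] yaw -110.39 F [-3.4 -1.1  7.9] M [-0.347  1.148  0.228] op 0.0128 q6 -0.88
t 15.25 pos [0.4931 0.101  0.0731] yaw -112.91 F [-4.3 -1.1  8.2] M [-0.32   1.142  0.219] op 0.0132 q6 -0.93
t 15.38 pos [0.4931 0.101  0.0731] yaw -112.89 F [-4.4 -0.9  8.9] M [-0.371  1.126 -0.036] op 0.0132 q6 -0.92
```

```bash
T() { python3 h.py; }
python3 -m pendant '[[0,0,0,0.014,1]]' >/dev/null; T
python3 -m pendant '[[0,0,0,0.014,1]]' >/dev/null; T
python3 -m pendant '[[0,0,0,0.0,1]]' >/dev/null; T
```

```text
t 15.5 pos [0.4931 0.101  0.0731] yaw -115.42 F [-4.7 -0.8  8.2] M [-0.286  1.2    0.286] op 0.0132 q6 -0.97
t 15.62 pos [0.4931 0.101  0.0731] yaw -117.94 F [-4.3 -0.6  7.7] M [-0.275  1.199  0.222] op 0.0129 q6 -1.01
t 15.75 pos [0.4931 0.101  0.0731] yaw -117.92 F [-4.3 -1.1  8.8] M [-0.309  1.147 -0.036] op 0.0129 q6 -1.01
```

```bash
T() { python3 h.py; }
python3 -m pendant '[[0,0,0,0.014,1]]' >/dev/null; T
python3 -m pendant '[[0,0,0,0.007,1]]' >/dev/null; T
python3 -m pendant '[[0,0,0,0.0,1]]' >/dev/null; T
```

```text
t 15.88 pos [0.493  0.101  0.0731] yaw -120.45 F [-5.3 -0.8  9.7] M [-0.268  1.301  0.295] op 0.0131 q6 -1.06
t 16.0 pos [0.493  0.101  0.0731] yaw -121.68 F [-4.  -0.   8.3] M [-0.231  1.215  0.264] op 0.0134 q6 -1.08
t 16.12 pos [0.493  0.101  0.0731] yaw -121.67 F [-4.3 -0.9  9.1] M [-0.205  1.207  0.108] op 0.0131 q6 -1.08
```

```bash
T() { python3 h.py; }
python3 -m pendant '[[0,0,0,0.01,1]]' >/dev/null; T
python3 -m pendant '[[0,0,0,0.01,1]]' >/dev/null; T
python3 -m pendant '[[0,0,0,0.0,1]]' >/dev/null; T
```

```text
t 16.25 pos [0.493  0.101  0.0731] yaw -123.48 F [-3.8 -0.4  7. ] M [-0.223  1.336  0.286] op 0.0131 q6 -1.11
t 16.38 pos [0.493  0.101  0.0731] yaw -125.28 F [-4.5 -0.9  8.4] M [-0.207  1.339  0.316] op 0.0129 q6 -1.14
t 16.5 pos [0.493  0.101  0.0731] yaw -125.27 F [-5.1 -1.2  8.1] M [-0.285  1.303  0.084] op 0.0133 q6 -1.14
```

Diag: contact is confirmed at about yaw -118°. The moment is 0.29–0.32 moving, and the rest reading rose from -0.04 to +0.09. It stands at -125.3°. Next is a.

```bash
python3 -m pendant '[[0,0,0,0,0.5],[0,0,0,0,0],[0,0,0,0,0],[0,0,-0.06,0,0],[0,0,-0.118,0,0],[0,0,-0.118,0,0]]' >/dev/null; python3 h.py .5794 .1591 .16 -35.5
```

```text
t 17.25 pos [0.4959 0.1023 0.164 ] yaw -125.29 F [-0.1 -0.3 -0.8] M [ 0.035 -0.002 -0.012] op 0.0855 q6 -1.14
rows [-0.126  -0.0471  0.0065] turn -0.4989 cur yaw -125.29 q [ 0.53  0.24 -0.38  0.   -0.94 -1.14]
```

```bash
python3 -m pendant '[[-0.126,-0.0471,0.0065,-0.5,0],[-0.126,-0.0471,0.0065,-0.5,0],[-0.126,-0.0471,0.0065,-0.5,0],[-0.126,-0.0471,0.0065,-0.5,0],[-0.126,-0.0471,0.0065,-0.5,0],[-0.126,-0.0471,0.0065,-0.5,0],[-0.126,-0.0471,0.0065,-0.5,0],[-0.126,-0.0471,0.0065,-0.5,0],[-0.126,-0.0471,0.0065,-0.5,0],[-0.126,-0.0471,0.0065,-0.5,0]]' >/dev/null
python3 look.py; python3 h.py .5794 .159 .0715 -35.5
```

```text
[395.4669  11.7189] 1103 [663.   36.6] [41.7 14.7] rect angle 81.0
[522.613  78.762] 920 [577.4 -21.3] [14.7 42.1] rect angle 34.9
[317.273  214.6047] 1194 [580.1 160. ] [13.8 41.2] rect angle 54.8
[455.6813 257.9623] 477 [491.2  97.3] [32.7 13.3] rect angle 51.9
t 18.55 pos [0.5767 0.1577 0.1546] yaw -35.41 F [-0.6 -0.   0.1] M [-0.007  0.068  0.071] op 0.0851 q6 0.42
rows [ 0.0021 -0.0036  0.1107] turn 0.0005 cur yaw -35.41 q [ 0.54  0.4  -0.17 -0.   -1.    0.42]
```

```bash
python3 -m pendant '[[0.0024,-0.0046,0.02,0,0],[0.0024,-0.0046,0.08,0,0],[0.0024,-0.0046,0.1107,0,0.3],[0.0024,-0.0046,0.1107,0,0.6],[0.0024,-0.0046,0.1107,0,1],[0.0024,-0.0046,0.1107,0,1],[0.0024,-0.0046,0.1107,0,1],[0.0024,-0.0046,0.1107,0,1],[0.0024,-0.0046,0.1107,0,1]]' 60 >/dev/null; python3 h.py
python3 -m pendant '[[0,0,0,0.014,1]]' >/dev/null; python3 h.py
python3 -m pendant '[[0,0,0,0.014,1]]' >/dev/null; python3 h.py
python3 -m pendant '[[0,0,0,0.014,1]]' >/dev/null; python3 h.py
python3 -m pendant '[[0,0,0,0,1]]' >/dev/null; python3 h.py
```

```text
t 19.68 pos [0.5807 0.1592 0.0739] yaw -35.35 F [-2.6 -4.   5.1] M [-0.895  0.566 -0.133] op 0.0131 q6 0.42
t 19.8 pos [0.5807 0.1592 0.074 ] yaw -37.85 F [-2.3 -3.9  5.9] M [-0.973  0.574  0.216] op 0.013 q6 0.37
t 19.93 pos [0.5806 0.1591 0.0739] yaw -40.37 F [-2.6 -2.2  5.8] M [-0.953  0.565  0.233] op 0.0128 q6 0.33
t 20.05 pos [0.5806 0.1591 0.0739] yaw -42.89 F [-1.6 -3.4  5.3] M [-1.069  0.629  0.233] op 0.0129 q6 0.28
t 20.18 pos [0.5806 0.1591 0.0739] yaw -42.88 F [-2.8 -3.9  7.2] M [-1.082  0.59  -0.036] op 0.013 q6 0.29
```

```bash
T() { python3 h.py; }
python3 -m pendant '[[0,0,0,0.014,1]]' >/dev/null; T
python3 -m pendant '[[0,0,0,0.014,1]]' >/dev/null; T
python3 -m pendant '[[0,0,0,0.014,1]]' >/dev/null; T
python3 -m pendant '[[0,0,0,0,1]]' >/dev/null; T
```

```text
t 20.3 pos [0.5806 0.159  0.0739] yaw -45.41 F [-2.4 -3.5  6.7] M [-1.08   0.618  0.19 ] op 0.0128 q6 0.24
t 20.43 pos [0.5805 0.159  0.0739] yaw -47.93 F [-2.4 -5.   6.3] M [-1.162  0.691  0.209] op 0.0128 q6 0.2
t 20.55 pos [0.5805 0.1589 0.0739] yaw -50.46 F [-2.9 -3.9  6. ] M [-1.142  0.698  0.163] op 0.013 q6 0.15
t 20.68 pos [0.5805 0.1589 0.0739] yaw -50.44 F [-3.  -4.3  6.8] M [-1.193  0.663 -0.064] op 0.0127 q6 0.15
```

```bash
T() { python3 h.py; }
python3 -m pendant '[[0,0,0,0.014,1]]' >/dev/null; T
python3 -m pendant '[[0,0,0,0.014,1]]' >/dev/null; T
python3 -m pendant '[[0,0,0,0.014,1]]' >/dev/null; T
python3 -m pendant '[[0,0,0,0,1]]' >/dev/null; T
```

```text
t 20.8 pos [0.5804 0.1589 0.0739] yaw -52.97 F [-2.5 -3.5  6.8] M [-1.177  0.751  0.179] op 0.013 q6 0.11
t 20.93 pos [0.5804 0.1589 0.0739] yaw -55.5 F [-2.  -3.6  6.2] M [-1.239  0.718  0.202] op 0.0131 q6 0.06
t 21.05 pos [0.5803 0.1588 0.0739] yaw -58.02 F [-2.5 -3.9  6.7] M [-1.202  0.775  0.228] op 0.0128 q6 0.02
t 21.18 pos [0.5803 0.1588 0.0739] yaw -57.99 F [-2.7 -5.1  6.9] M [-1.155  0.748 -0.057] op 0.013 q6 0.02
```

```bash
T() { python3 h.py; }
python3 -m pendant '[[0,0,0,0.014,1]]' >/dev/null; T
python3 -m pendant '[[0,0,0,0.014,1]]' >/dev/null; T
python3 -m pendant '[[0,0,0,0.014,1]]' >/dev/null; T
python3 -m pendant '[[0,0,0,0,1]]' >/dev/null; T
```

```text
t 21.3 pos [0.5803 0.1588 0.0739] yaw -60.53 F [-3.3 -5.   6.7] M [-1.226  0.738  0.215] op 0.0128 q6 -0.02
t 21.43 pos [0.5802 0.1587 0.0739] yaw -63.06 F [-2.8 -4.8  7. ] M [-1.258  0.812  0.22 ] op 0.0127 q6 -0.07
t 21.55 pos [0.5802 0.1587 0.0739] yaw -65.58 F [-2.6 -4.7  8. ] M [-1.245  0.842  0.173] op 0.0129 q6 -0.11
t 21.68 pos [0.5801 0.1587 0.0739] yaw -65.55 F [-3.1 -4.5  7.1] M [-1.284  0.791 -0.011] op 0.0131 q6 -0.11
```

```bash
T() { python3 h.py; }
python3 -m pendant '[[0,0,0,0.014,1]]' >/dev/null; T
python3 -m pendant '[[0,0,0,0.014,1]]' >/dev/null; T
python3 -m pendant '[[0,0,0,0.014,1]]' >/dev/null; T
python3 -m pendant '[[0,0,0,0,1]]' >/dev/null; T
```

```text
t 21.8 pos [0.5801 0.1587 0.0739] yaw -68.09 F [-3.6 -4.   7.9] M [-1.275  0.883  0.192] op 0.0128 q6 -0.15
t 21.93 pos [0.5801 0.1587 0.0739] yaw -70.62 F [-4.4 -5.   7.3] M [-1.283  0.909  0.246] op 0.0131 q6 -0.2
t 22.05 pos [0.58   0.1586 0.0739] yaw -73.13 F [-3.2 -4.9  7. ] M [-1.279  0.985  0.255] op 0.013 q6 -0.24
t 22.18 pos [0.58   0.1587 0.0739] yaw -73.11 F [-4.1 -4.7  6.7] M [-1.338  0.921 -0.013] op 0.0131 q6 -0.24
```

```bash
T() { python3 h.py; }
python3 -m pendant '[[0,0,0,0.014,1]]' >/dev/null; T
python3 -m pendant '[[0,0,0,0.014,1]]' >/dev/null; T
python3 -m pendant '[[0,0,0,0,1]]' >/dev/null; T
```

```text
t 22.3 pos [0.5799 0.1586 0.0739] yaw -75.64 F [-3.8 -4.7  7.4] M [-1.294  0.988  0.292] op 0.013 q6 -0.29
t 22.43 pos [0.5799 0.1586 0.0739] yaw -78.16 F [-3.  -4.5  6.6] M [-1.261  1.078  0.294] op 0.0129 q6 -0.33
t 22.55 pos [0.5799 0.1586 0.0739] yaw -78.14 F [-4.2 -4.6  7.8] M [-1.278  1.039  0.017] op 0.0131 q6 -0.33
```

Knob a touched at about yaw -71 to -75° and stands at -78.1°. Next is b.

```bash
python3 -m pendant '[[0,0,0,0,0.5],[0,0,0,0,0],[0,0,0,0,0],[0,0,-0.06,0,0],[0,0,-0.118,0,0],[0,0,-0.118,0,0]]' >/dev/null; python3 h.py .5776 -.0225 .16 -55.4
```

```text
t 23.3 pos [0.583  0.161  0.1653] yaw -78.12 F [ 0.  -0.   0.2] M [-0.03  -0.001 -0.014] op 0.0853 q6 -0.33
rows [0.238  0.0575 0.006 ] turn -0.1262 cur yaw -78.12 q [ 0.54  0.4  -0.14  0.   -1.02 -0.33]
```

```bash
python3 -m pendant '[[0.238,0.0575,0.006,-0.126,0],[0.238,0.0575,0.006,-0.126,0],[0.238,0.0575,0.006,-0.126,0],[0.238,0.0575,0.006,-0.126,0],[0.238,0.0575,0.006,-0.126,0],[0.238,0.0575,0.006,-0.126,0]]' >/dev/null
python3 look.py; python3 h.py .5776 -.0225 .0715 -55.4
```

```text
[320.0376 213.8932] 1198 [577.4 -23. ] [13.9 41.2] rect angle 35.0
[179.9456 211.8902] 938 [663.2  35.1] [42.3 14.9] rect angle 80.8
t 24.1 pos [ 0.575  -0.0226  0.1562] yaw -55.38 F [0.4 0.4 0.1] M [0.039 0.021 0.065] op 0.0853 q6 0.36
rows [ 0.0018 -0.0029  0.113 ] turn 0.0001 cur yaw -55.38 q [ 0.24  0.37 -0.22 -0.   -0.98  0.36]
```

```bash
python3 -m pendant '[[0.002,-0.0027,0.02,0.001,0],[0.002,-0.0027,0.08,0.001,0],[0.002,-0.0027,0.113,0.001,0.3],[0.002,-0.0027,0.113,0.001,0.6],[0.002,-0.0027,0.113,0.001,1],[0.002,-0.0027,0.113,0.001,1],[0.002,-0.0027,0.113,0.001,1],[0.002,-0.0027,0.113,0.001,1],[0.002,-0.0027,0.113,0.001,1]]' 60 >/dev/null; python3 h.py
python3 -m pendant '[[0,0,0,0.014,1]]' >/dev/null; python3 h.py
python3 -m pendant '[[0,0,0,0.014,1]]' >/dev/null; python3 h.py
python3 -m pendant '[[0,0,0,0.014,1]]' >/dev/null; python3 h.py
python3 -m pendant '[[0,0,0,0,1]]' >/dev/null; python3 h.py
```

```text
t 25.23 pos [ 0.5782 -0.0238  0.0732] yaw -55.64 F [-1.4  0.1  6. ] M [0.263 0.388 0.016] op 0.0127 q6 0.36
t 25.35 pos [ 0.5781 -0.0238  0.0732] yaw -58.19 F [-1.8  1.   7.2] M [0.185 0.491 0.238] op 0.0134 q6 0.32
t 25.48 pos [ 0.5781 -0.0238  0.0732] yaw -60.72 F [-1.6  0.7  5.2] M [0.223 0.506 0.222] op 0.0133 q6 0.27
t 25.6 pos [ 0.5781 -0.0239  0.0732] yaw -63.24 F [-1.1  0.5  7. ] M [0.203 0.544 0.151] op 0.0131 q6 0.23
t 25.73 pos [ 0.5781 -0.0239  0.0732] yaw -63.22 F [-1.9  0.5  6.7] M [ 0.204  0.538 -0.032] op 0.013 q6 0.23
```

```bash
T() { python3 h.py; }
python3 -m pendant '[[0,0,0,0.014,1]]' >/dev/null; T
python3 -m pendant '[[0,0,0,0.014,1]]' >/dev/null; T
python3 -m pendant '[[0,0,0,0.014,1]]' >/dev/null; T
python3 -m pendant '[[0,0,0,0,1]]' >/dev/null; T
```

```text
t 25.85 pos [ 0.578  -0.0239  0.0732] yaw -65.75 F [-2.4  0.3  6.9] M [0.191 0.55  0.188] op 0.0133 q6 0.18
t 25.98 pos [ 0.5779 -0.0239  0.0732] yaw -68.28 F [-2.   1.   7.4] M [0.168 0.566 0.275] op 0.013 q6 0.14
t 26.1 pos [ 0.5779 -0.024   0.0732] yaw -70.8 F [-1.4  0.5  6.2] M [0.188 0.634 0.161] op 0.0128 q6 0.1
t 26.23 pos [ 0.5779 -0.024   0.0732] yaw -70.78 F [-1.7  0.4  6.7] M [ 0.123  0.556 -0.04 ] op 0.0134 q6 0.1
```

```bash
T() { python3 h.py; }
python3 -m pendant '[[0,0,0,0.014,1]]' >/dev/null; T
python3 -m pendant '[[0,0,0,0.014,1]]' >/dev/null; T
python3 -m pendant '[[0,0,0,0.014,1]]' >/dev/null; T
python3 -m pendant '[[0,0,0,0,1]]' >/dev/null; T
```

```text
t 26.35 pos [ 0.5778 -0.024   0.0732] yaw -73.31 F [-2.8 -0.1  6.2] M [0.15  0.623 0.229] op 0.0133 q6 0.05
t 26.48 pos [ 0.5778 -0.024   0.0732] yaw -75.84 F [-2.1  1.   7.4] M [0.153 0.684 0.249] op 0.0129 q6 0.01
t 26.6 pos [ 0.5777 -0.024   0.0732] yaw -78.36 F [-2.2  0.6  6.7] M [0.13  0.734 0.17 ] op 0.0131 q6 -0.04
t 26.73 pos [ 0.5777 -0.024   0.0732] yaw -78.34 F [-2.4 -0.7  6.1] M [ 0.093  0.661 -0.074] op 0.0131 q6 -0.04
```

```bash
T() { python3 h.py; }
python3 -m pendant '[[0,0,0,0.014,1]]' >/dev/null; T
python3 -m pendant '[[0,0,0,0.014,1]]' >/dev/null; T
python3 -m pendant '[[0,0,0,0.014,1]]' >/dev/null; T
python3 -m pendant '[[0,0,0,0,1]]' >/dev/null; T
```

```text
t 26.85 pos [ 0.5776 -0.024   0.0732] yaw -80.88 F [-3.3  0.3  6.7] M [0.172 0.77  0.139] op 0.0131 q6 -0.08
t 26.98 pos [ 0.5776 -0.024   0.0731] yaw -83.4 F [-2.4  0.8  7.3] M [0.104 0.753 0.256] op 0.013 q6 -0.12
t 27.1 pos [ 0.5775 -0.024   0.0732] yaw -85.92 F [-2.6 -0.5  6.6] M [0.154 0.801 0.191] op 0.0133 q6 -0.17
t 27.23 pos [ 0.5775 -0.024   0.0731] yaw -85.91 F [-2.4 -0.1  7.1] M [ 0.05   0.78  -0.042] op 0.0132 q6 -0.17
```

```bash
T() { python3 h.py; }
python3 -m pendant '[[0,0,0,0.014,1]]' >/dev/null; T
python3 -m pendant '[[0,0,0,0.014,1]]' >/dev/null; T
python3 -m pendant '[[0,0,0,0.014,1]]' >/dev/null; T
python3 -m pendant '[[0,0,0,0,1]]' >/dev/null; T
```

```text
t 27.35 pos [ 0.5774 -0.0241  0.0732] yaw -88.44 F [-3.1  0.8  7.2] M [0.187 0.871 0.214] op 0.013 q6 -0.21
t 27.48 pos [ 0.5774 -0.024   0.0732] yaw -90.97 F [-3.8  0.8  8.4] M [0.102 0.808 0.169] op 0.0131 q6 -0.26
t 27.6 pos [ 0.5773 -0.024   0.0732] yaw -93.49 F [-4.   1.2  8.7] M [0.161 0.906 0.253] op 0.013 q6 -0.3
t 27.73 pos [ 0.5773 -0.0241  0.0732] yaw -93.47 F [-2.2  0.1  6.7] M [ 0.149  0.825 -0.017] op 0.0131 q6 -0.3
```

```bash
T() { python3 h.py; }
python3 -m pendant '[[0,0,0,0.014,1]]' >/dev/null; T
python3 -m pendant '[[0,0,0,0.014,1]]' >/dev/null; T
python3 -m pendant '[[0,0,0,0.014,1]]' >/dev/null; T
python3 -m pendant '[[0,0,0,0,1]]' >/dev/null; T
```

```text
t 27.85 pos [ 0.5772 -0.0241  0.0731] yaw -96.0 F [-3.2  1.   8.3] M [0.166 0.967 0.275] op 0.0128 q6 -0.34
t 27.98 pos [ 0.5772 -0.0241  0.0732] yaw -98.53 F [-2.9  0.4  8. ] M [0.196 0.99  0.185] op 0.013 q6 -0.39
t 28.1 pos [ 0.5772 -0.024   0.0732] yaw -101.05 F [-4.1  0.7  7.5] M [0.212 1.076 0.179] op 0.0128 q6 -0.43
t 28.23 pos [ 0.5772 -0.024   0.0732] yaw -101.03 F [-3.3  0.8  8.8] M [ 0.165  1.004 -0.022] op 0.0131 q6 -0.43
```

```bash
T() { python3 h.py; }
python3 -m pendant '[[0,0,0,0.014,1]]' >/dev/null; T
python3 -m pendant '[[0,0,0,0.014,1]]' >/dev/null; T
python3 -m pendant '[[0,0,0,0.014,1]]' >/dev/null; T
python3 -m pendant '[[0,0,0,0,1]]' >/dev/null; T
```

```text
t 28.35 pos [ 0.5771 -0.024   0.0732] yaw -103.56 F [-3.2  1.5  6.9] M [0.272 1.102 0.272] op 0.0135 q6 -0.48
t 28.48 pos [ 0.5771 -0.024   0.0732] yaw -106.09 F [-3.   1.1  8.2] M [0.299 1.159 0.199] op 0.0131 q6 -0.52
t 28.6 pos [ 0.577  -0.024   0.0732] yaw -108.61 F [-4.2  1.2  7.5] M [0.267 1.179 0.262] op 0.0129 q6 -0.56
t 28.73 pos [ 0.577  -0.024   0.0732] yaw -108.59 F [-3.4  1.2  7.8] M [ 0.269  1.144 -0.048] op 0.0129 q6 -0.56
```

```bash
T() { python3 h.py; }
python3 -m pendant '[[0,0,0,0.014,1]]' >/dev/null; T
python3 -m pendant '[[0,0,0,0.014,1]]' >/dev/null; T
python3 -m pendant '[[0,0,0,0,1]]' >/dev/null; T
```

```text
t 28.85 pos [ 0.5769 -0.024   0.0732] yaw -111.12 F [-4.1  1.4  8.4] M [0.358 1.264 0.249] op 0.0129 q6 -0.61
t 28.98 pos [ 0.5769 -0.024   0.0731] yaw -113.65 F [-4.5  1.6  8.9] M [0.379 1.221 0.168] op 0.0128 q6 -0.65
t 29.1 pos [ 0.5769 -0.024   0.0732] yaw -113.63 F [-4.1  1.   9.1] M [ 0.349  1.244 -0.012] op 0.013 q6 -0.65
```

```bash
T() { python3 h.py; }
python3 -m pendant '[[0,0,0,0.014,1]]' >/dev/null; T
python3 -m pendant '[[0,0,0,0.014,1]]' >/dev/null; T
python3 -m pendant '[[0,0,0,0,1]]' >/dev/null; T
```

```text
t 29.23 pos [ 0.5768 -0.0239  0.0732] yaw -116.16 F [-4.6  1.5  9.1] M [0.403 1.326 0.256] op 0.0131 q6 -0.7
t 29.35 pos [ 0.5768 -0.0239  0.0732] yaw -118.68 F [-5.8  0.8  8.9] M [0.492 1.382 0.255] op 0.0132 q6 -0.74
t 29.48 pos [ 0.5768 -0.0239  0.0732] yaw -118.66 F [-4.9  0.8  8.5] M [0.379 1.293 0.05 ] op 0.013 q6 -0.74
```

```bash
T() { python3 h.py; }
python3 -m pendant '[[0,0,0,0.014,1]]' >/dev/null; T
python3 -m pendant '[[0,0,0,0.014,1]]' >/dev/null; T
python3 -m pendant '[[0,0,0,0,1]]' >/dev/null; T
```

```text
t 29.6 pos [ 0.5767 -0.0239  0.0731] yaw -121.19 F [-4.6  1.   8.9] M [0.521 1.377 0.332] op 0.0128 q6 -0.78
t 29.73 pos [ 0.5766 -0.0239  0.0731] yaw -123.72 F [-4.7  1.2  8.6] M [0.578 1.475 0.322] op 0.0131 q6 -0.83
t 29.85 pos [ 0.5767 -0.0239  0.0732] yaw -123.68 F [-5.1  1.9  8.4] M [0.481 1.339 0.113] op 0.0129 q6 -0.83
```

Knob b touched at about yaw -117° and stands at -123.7°. First pass is done. For the second pass I'll turn each knob a further ~42–43°, since each stands about 5° past its touch. Red first.

```bash
python3 -m pendant '[[0,0,0,0,0.5],[0,0,0,0,0],[0,0,0,0,0],[0,0,-0.06,0,0],[0,0,-0.118,0,0],[0,0,-0.118,0,0],[0,0,-0.118,0,0],[0,0,-0.118,0,0]]' >/dev/null; python3 h.py .6637 .0351 .16 -99.4
```

```text
t 30.85 pos [ 0.5766 -0.0241  0.1587] yaw -123.72 F [-0.1  1.   0.7] M [-0.037  0.029 -0.017] op 0.0853 q6 -0.83
rows [-0.1302 -0.0528 -0.0021] turn -0.1351 cur yaw -123.72 q [ 0.24  0.37 -0.21 -0.   -0.99 -0.83]
```

```bash
python3 -m pendant '[[-0.1302,-0.0528,-0.002,-0.135,0],[-0.1302,-0.0528,-0.002,-0.135,0],[-0.1302,-0.0528,-0.002,-0.135,0],[-0.1302,-0.0528,-0.002,-0.135,0],[-0.1302,-0.0528,-0.002,-0.135,0],[-0.1302,-0.0528,-0.002,-0.135,0]]' >/dev/null; python3 look.py; python3 h.py .6637 .0351 .072 -99.4
```

```text
[433.4102 115.246 ] 1175 [577.4 -22.4] [41.6 15.1] rect angle 56.5
[324.0009 214.1837] 1089 [663.2  35.4] [42. 13.] rect angle 81.0
[527.4785 252.1781] 629 [493.7 101.3] [42.2 15.5] rect angle 53.4
t 31.65 pos [0.6643 0.035  0.1619] yaw -99.45 F [-0.   0.6  1.1] M [ 0.001 -0.047 -0.061] op 0.0853 q6 -0.46
rows [0.     0.0008 0.1199] turn -0.0003 cur yaw -99.45 q [ 0.3   0.5   0.02 -0.   -1.09 -0.46]
```

```bash
python3 -m pendant '[[0,0.0005,0.06,0,0],[0,0.0005,0.12,0,0.3],[0,0.0005,0.12,0,0.6],[0,0.0005,0.12,0,1],[0,0.0005,0.12,0,1],[0,0.0005,0.12,0,1],[0,0.0005,0.12,0,1],[0,0.0005,0.12,0,1]]' 60 >/dev/null; python3 h.py
python3 -m pendant '[[0,0,0,0.05,1],[0,0,0,0.1,1],[0,0,0,0.15,1],[0,0,0,0.2,1],[0,0,0,0.236,1]]' >/dev/null; python3 h.py
python3 -m pendant '[[0,0,0,0,1],[0,0,0,0,1]]' >/dev/null; python3 h.py
```

```text
t 32.65 pos [0.6637 0.0359 0.0747] yaw -99.38 F [-4.3  2.3  5.1] M [0.501 1.429 0.078] op 0.0132 q6 -0.46
t 33.27 pos [0.6638 0.0357 0.0747] yaw -142.01 F [-5.2  2.   6.2] M [0.292 1.347 0.355] op 0.0127 q6 -1.2
t 33.52 pos [0.6638 0.0357 0.0747] yaw -141.81 F [-5.1  1.6  6.3] M [ 0.43   1.66  -0.087] op 0.013 q6 -1.2
```

Red turned 42.4° further, with a moving moment of 0.355 N m. Next is diag.

```bash
python3 -m pendant '[[0,0,0,0,0.5],[0,0,0,0,0],[0,0,0,0,0],[0,0,-0.06,0,0],[0,0,-0.118,0,0],[0,0,-0.118,0,0],[0,0,-0.118,0,0],[0,0,-0.118,0,0]]' >/dev/null; python3 h.py .4933 .101 .16 -125.2
```

```text
t 34.52 pos [0.6635 0.0352 0.1587] yaw -141.9 F [ 0.2 -0.7 -0.8] M [ 0.04  -0.008 -0.055] op 0.0855 q6 -1.2
rows [ 0.1244  0.2091 -0.0012] turn -0.0928 cur yaw -141.9 q [ 0.3   0.51  0.02 -0.   -1.08 -1.2 ]
```

```bash
python3 -m pendant '[[0.1244,0.2091,-0.001,-0.0928,0],[0.1244,0.2091,-0.001,-0.0928,0],[0.1244,0.2091,-0.001,-0.0928,0],[0.1244,0.2091,-0.001,-0.0928,0],[0.1244,0.2091,-0.001,-0.0928,0],[0.1244,0.2091,-0.001,-0.0928,0]]' >/dev/null; python3 look.py; python3 h.py .4933 .101 .072 -125.2
```

```text
[138.5129 145.0226] 928 [576.5 -22.1] [42. 15.] rect angle 56.4
[325.3425 212.8092] 1127 [492.4 101.7] [41.8 13.7] rect angle 54.4
[122.6442 258.9427] 593 [661.9  36.1] [42.1 14.5] rect angle 39.6
[278.0387 320.3479] 595 [578.5 159.1] [14.5 41.2] rect angle 11.2
t 35.33 pos [0.4949 0.101  0.1606] yaw -125.25 F [0.4 0.7 0.9] M [ 0.007  0.012 -0.024] op 0.0857 q6 -1.14
rows [0.0011 0.0017 0.1181] turn -0.0003 cur yaw -125.25 q [ 0.52  0.25 -0.38  0.   -0.94 -1.14]
```

```bash
python3 -m pendant '[[0.001,0.0017,0.06,0,0],[0.001,0.0017,0.118,0,0.3],[0.001,0.0017,0.118,0,0.6],[0.001,0.0017,0.118,0,1],[0.001,0.0017,0.118,0,1],[0.001,0.0017,0.118,0,1],[0.001,0.0017,0.118,0,1],[0.001,0.0017,0.118,0,1]]' 60 >/dev/null; python3 h.py
python3 -m pendant '[[0,0,0,0.05,1],[0,0,0,0.1,1],[0,0,0,0.15,1],[0,0,0,0.2,1],[0,0,0,0.236,1]]' >/dev/null; python3 h.py
python3 -m pendant '[[0,0,0,0,1],[0,0,0,0,1]]' >/dev/null; python3 h.py
python3 -m pendant '[[0,0,0,0,0.5],[0,0,0,0,0],[0,0,0,0,0],[0,0,-0.06,0,0],[0,0,-0.118,0,0],[0,0,-0.118,0,0],[0,0,-0.118,0,0],[0,0,-0.118,0,0]]' >/dev/null; python3 h.py .58 .1588 .16 -78.1
```

```text
t 36.33 pos [0.4937 0.1021 0.0744] yaw -125.15 F [-1.5  1.5  6.7] M [ 0.526  0.568 -0.117] op 0.0131 q6 -1.14
t 36.95 pos [0.4939 0.1017 0.0744] yaw -167.73 F [-0.3 -0.   6.8] M [-0.118  0.271  0.319] op 0.013 q6 -1.88
t 37.2 pos [0.4939 0.1017 0.0744] yaw -167.61 F [-1.3  0.   5.7] M [-0.158  0.209 -0.024] op 0.0135 q6 -1.88
t 38.2 pos [0.4917 0.1009 0.1597] yaw -167.67 F [-1.  -0.7 -0.1] M [-0.023  0.026 -0.046] op 0.0852 q6 -1.88
rows [-0.1315  0.0503 -0.0009] turn -0.4976 cur yaw -167.67 q [ 0.53  0.25 -0.39 -0.   -0.94 -1.88]
```

Diag turned 42.5°. On to a.

```bash
python3 -m pendant '[[-0.1315,0.0503,-0.001,-0.4976,0],[-0.1315,0.0503,-0.001,-0.4976,0],[-0.1315,0.0503,-0.001,-0.4976,0],[-0.1315,0.0503,-0.001,-0.4976,0],[-0.1315,0.0503,-0.001,-0.4976,0],[-0.1315,0.0503,-0.001,-0.4976,0],[-0.1315,0.0503,-0.001,-0.4976,0],[-0.1315,0.0503,-0.001,-0.4976,0],[-0.1315,0.0503,-0.001,-0.4976,0],[-0.1315,0.0503,-0.001,-0.4976,0]]' >/dev/null; python3 look.py; python3 h.py .58 .1588 .072 -78.1
```

```text
[239.0521  18.7906] 1170 [662.6  36.1] [42.  14.8] rect angle 37.6
[457.0237 162.8258] 1056 [493.7 101.8] [41.6 14.4] rect angle 12.5
[323.5781 215.1329] 1114 [579.6 159.4] [13.9 41.8] rect angle 12.4
t 39.5 pos [0.5804 0.159  0.1606] yaw -78.16 F [-0.4 -0.9 -0.3] M [ 0.001 -0.046  0.028] op 0.0855 q6 -0.33
rows [1.000e-04 3.000e-04 1.181e-01] turn -0.0004 cur yaw -78.16 q [ 0.54  0.4  -0.15 -0.   -1.02 -0.33]
```

```bash
python3 -m pendant '[[0,0.0003,0.06,0,0],[0,0.0003,0.118,0,0.3],[0,0.0003,0.118,0,0.6],[0,0.0003,0.118,0,1],[0,0.0003,0.118,0,1],[0,0.0003,0.118,0,1],[0,0.0003,0.118,0,1],[0,0.0003,0.118,0,1]]' 60 >/dev/null; python3 h.py
python3 -m pendant '[[0,0,0,0.05,1],[0,0,0,0.1,1],[0,0,0,0.15,1],[0,0,0,0.2,1],[0,0,0,0.236,1]]' >/dev/null; python3 h.py
python3 -m pendant '[[0,0,0,0,1],[0,0,0,0,1]]' >/dev/null; python3 h.py
python3 -m pendant '[[0,0,0,0,0.5],[0,0,0,0,0],[0,0,0,0,0],[0,0,-0.06,0,0],[0,0,-0.118,0,0],[0,0,-0.118,0,0],[0,0,-0.118,0,0],[0,0,-0.118,0,0]]' >/dev/null; python3 h.py .5775 -.0235 .16 -123.6
```

```text
t 40.5 pos [0.5797 0.1592 0.0755] yaw -78.12 F [-4.9 -0.1  4.3] M [ 0.038  1.495 -0.091] op 0.0127 q6 -0.33
t 41.12 pos [0.5792 0.1592 0.0755] yaw -120.72 F [-7.1  0.5  6.5] M [0.277 2.055 0.346] op 0.0128 q6 -1.07
t 41.38 pos [0.5792 0.1592 0.0755] yaw -120.59 F [-6.7  0.9  5.9] M [ 0.168  2.018 -0.052] op 0.0128 q6 -1.07
t 42.38 pos [0.5798 0.1588 0.1603] yaw -120.59 F [ 0.2  0.1 -0.8] M [ 0.055 -0.005 -0.045] op 0.0854 q6 -1.07
rows [ 0.2108 -0.121   0.0007] turn 0.0167 cur yaw -120.59 q [ 0.54  0.4  -0.15 -0.   -1.02 -1.07]
```

```bash
python3 -m pendant '[[0.2108,-0.121,0,0.0167,0],[0.2108,-0.121,0,0.0167,0],[0.2108,-0.121,0,0.0167,0],[0.2108,-0.121,0,0.0167,0],[0.2108,-0.121,0,0.0167,0],[0.2108,-0.121,0,0.0167,0]]' >/dev/null; python3 look.py; python3 h.py .5775 -.0235 .072 -123.6
```

```text
[323.4353 211.4478] 1121 [576.9 -23.3] [40.9 14.1] rect angle 57.0
[488.7843 272.5368] 598 [491.3 100.4] [37.7 15.2] rect angle 11.3
[276.555  317.5171] 555 [662.7  35.4] [42.2 14. ] rect angle 38.3
t 43.17 pos [ 0.5784 -0.0219  0.1614] yaw -123.48 F [-1.2  0.4 -0.1] M [-0.029 -0.032  0.033] op 0.0853 q6 -0.83
rows [ 0.0024 -0.0003  0.1192] turn 0.0007 cur yaw -123.48 q [ 0.24  0.37 -0.21 -0.   -1.   -0.83]
```

```bash
python3 -m pendant '[[0.002,0,0.06,0,0],[0.002,0,0.119,0,0.3],[0.002,0,0.119,0,0.6],[0.002,0,0.119,0,1],[0.002,0,0.119,0,1],[0.002,0,0.119,0,1],[0.002,0,0.119,0,1],[0.002,0,0.119,0,1]]' 60 >/dev/null; python3 h.py
python3 -m pendant '[[0,0,0,0.05,1],[0,0,0,0.1,1],[0,0,0,0.15,1],[0,0,0,0.2,1],[0,0,0,0.236,1]]' >/dev/null; python3 h.py
python3 -m pendant '[[0,0,0,0,1],[0,0,0,0,1]]' >/dev/null; python3 h.py
python3 -m pendant '[[0,0,0,0,0.5],[0,0,0,0,0],[0,0,0,0,0],[0,0,-0.06,0,0],[0,0,-0.15,0,0],[0,0,-0.2,0,0],[0,0,-0.28,0,0],[0,0,-0.28,0,0],[0,0,-0.28,0,0],[0,0,-0.28,0,0]]' >/dev/null; python3 h.py
python3 look.py
python3 - <<'E'
from h import *
p=optics.grab_frame("wrist"); cv2.imwrite("pics/end.png",p["pixels"][:,:,::-1])
E
```

```text
t 44.17 pos [ 0.5775 -0.0228  0.075 ] yaw -123.54 F [-4.1  5.5  4.9] M [1.845 1.299 0.092] op 0.0136 q6 -0.82
t 44.8 pos [ 0.5775 -0.0228  0.075 ] yaw -166.17 F [-4.7  5.3  5.2] M [1.718 1.313 0.304] op 0.013 q6 -1.57
t 45.05 pos [ 0.5775 -0.0229  0.075 ] yaw -166.05 F [-5.   7.   5.2] M [1.768 1.294 0.01 ] op 0.0128 q6 -1.57
t 46.3 pos [ 0.5768 -0.0245  0.2808] yaw -166.08 F [-0.  -0.3  0.2] M [-0.067 -0.041  0.004] op 0.0853 q6 -1.57
[451.0462 135.7055] 455 [493.1 101.1] [41.3 14.5] rect angle 13.2
[324.5019 179.7519] 528 [576.9 -22.4] [42.  14.1] rect angle 14.3
[470.1947 218.292 ] 339 [578.9 159.3] [41.9 14.8] rect angle 59.1
[354.3704 260.6799] 378 [662.   35.5] [41.8 14.7] rect angle 37.2
```

View pics/end.png

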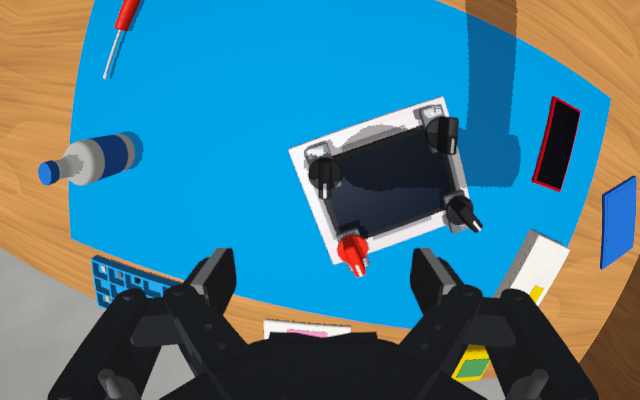

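The end view shows red at (353,257), b at (324,177), diag at (447,135) and a at (464,212), all at their turned angles. The glass is intact, the other things are untouched, and the gripper is clear.

```bash
python3 -c "from plant import workorder; print(workorder.sign_off())"
```

```text
the job is handed in; nothing more can be done
None
```

I turned all four knobs clockwise in two crosswise passes (red, diag, a, b), then let go and handed the job in at about 46 s with the gripper well clear.

| Knob | First-pass stop (total turn) | Touch felt, before the stop | Second-pass turn |
|---|---|---|---|
| red | 57° | about 5° | 42.4° |
| diag | 73° | about 7° | 42.5° |
| a | 43° | about 5° | 42.5° |
| b | 68° | about 6° | 42.5° |

- **First pass:** the moving moment rose from about 0.20 to about 0.30 N m at each touch.
- **Second pass:** I turned 42.5° rather than 45° because each knob already stood 5–7° past its touch. The knobs end about 47–50° past touch, by calculation about 38 N on the glass against the 43 N limit.
- **Final checks:** bar angles in the last wrist picture agree with the commanded angles to within 1–2°. The glass looks whole and the other things are where they were. I didn't measure foot force directly.
- **Less certain:** the moment readings scatter by about 0.04 N m. Diag had an earlier rise of about 0.07 N m near 25°, which I rejected as noise because its rest readings stayed flat until the later step. If that rise was the real touch, diag is turned too far. On a, the rest reading rose only slightly at touch, so that one rests mainly on the moving moment.

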